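Line up the microscope objectives by height on their storage rail

ROBOT

A 7-joint arm with a two-finger parallel gripper is mounted at the origin on the work surface. World frame = base frame: x ahead of the robot, y to its left, z up, the work surface at z = 0. Lengths are in m, angles in rad, forces in N, time in s.
With the tool pointing down it reaches from about 0.425 to 0.925 m from the base axis. Payload 6.8 kg.
Tool frame: the origin (TCP) lies at the very end of the fingers, on their centre line; the grasp point (between the pads) lies 19 mm behind it (tcp_to_grasp is the distance from the TCP to the grasp point, in m); z points along the fingers, y is the direction in which the jaws open and shut (so a half turn about z gives the same grasp; the last joint's range is limited). The gripper opens to 85 mm and grips with 20 to 120 N. Pads are 22 mm wide; open, the fingers measure 114 mm over their backs; the gripper's body (76 mm by 85 mm) begins 54 mm behind the grasp point. The pads swing forward as they close: fully open they stand 13 mm farther back than shut.
Start: joints at [1.089, 0.477, 0.022, 1.555, -0.011, 1.109, -0.083], TCP at [0.246, -0.628, 0.231] pointing down, gripper open.
Joint ranges: [-2.96, 2.96], [-0.34, 2.1], [-1.41, 1.46], [0.24, 2.44], [-1.37, 4.51], [0.17, 1.92], [-2.96, 2.96]. Speed limits (rad/s): [2.39, 2.39, 3.14, 3.14, 3.14, 3.14, 3.14].

INTERFACE

Orientations are given as a unit quaternion [w, x, y, z].
In Python, from station import * gives the robot as it stands.
- The arm moves only by the tool apply_moves, never from a script. Its argument "increments" is one flat list of numbers, 5 for each row, row after row: the finger opening in mm, from 0 to 85.4, then the shift along the tool's x, y, z in mm, then the turn about the tool's z in degrees. In form: [claw, tx, ty, tz, roll, claw, tx, ty, tz, roll, ...]. A call has 1 to 12 rows; each row shifts and turns the pose as measured when the row begins, along the tool's axes as they then stand; what a row does not reach is not made up. A row lasts 1/8 s, in which the tool goes at most 62.5 mm and 10.7 degrees, less where a joint would pass 70% of its speed; a pose out of reach is approached as far as the arm can. A call with a gripper value outside its range is refused whole. The fingers move at their own pace and stop on an object; "squeeze" is the grip in N (left out, the last holds). Time passes only in rows, so rows that do not move let the fingers close. It gives the time, the measured TCP pose, the force and the opening at its end, in the units of the state.
- get_obs(): the state, without advancing time (a new reading comes with each control period).
- read_camera(name): name is "scene" or "side" or "wrist"; returns (picture, depth): 400x640x3 uint8, blue, green, red; 400x640 float32, m along the optical axis (not along the pixel's ray), 0 where there is no reading.
- get_calibration(name): a dict with "mtx" (3x3 intrinsics, pixels), "camera_from_world" (4x4, takes a point from world to camera coordinates); the wrist camera has in their place "T_tool_cam" (4x4, takes a point from camera to tool coordinates, whose origin is the TCP and whose axes are the flange's). Camera axes: x right, y down, z forward; pixel columns grow to the right and rows downward; lengths in m; the calibration is good to about 2 mm. A picture is of the moment at which its call begins: read the wrist's pose just before it. get_calibration takes no time and is no camera call.
- hand_in(): hands the job in, once; it reports no verdict.
Trained networks look in the newest picture that a camera, given by its name, has taken for a name from the list of things; names that differ only in an ending like _2 or _b are one class to them, and where a whole thing is asked for, a point or a joint stands for the part that bears it (a point fixed in the world has none). Each returns a list of dicts, best first, with "p" (0 to 1); they miss things now and then, are a little off and sometimes report something else, mostly with a low value. They report only what shows in the picture. A call takes as long as a camera call. They do not tell look-alikes from the thing itself.
- outline_of(camera, thing): "pixels" (400x640 bool, what is visible of it) and "extent" ([centre column, centre row, width, height] in pixels, round what is visible of it).
The state is a dict: "t": time; "q": joint angles; "joint_vel": joint speeds; "joint_torque": joint torques, N m; "eef_pos": TCP position; "tool_rot": TCP orientation; "contact_force": force on the tool from outside, world axes, zero at the start; "torque": the same for the moment, N m; "gripper_width": opening from 0.0 (shut) to 1.0 (fully open).
Only numpy, scipy, OpenCV 4.12 (cv2) and the standard library are available. Lean on these libraries where they do the work, as an engineer would, in place of code of your own. Each camera call takes 0.05 s, during which the arm holds its last target.

TASK

Put the four microscope objectives away on the storage rail in order of height: the shortest on the seat next to the red end block, then the next taller on each following seat, the tallest at the other end. Stand each one upright in the middle of its own seat, never let one topple over, and let go of them all.

Things in the scene. Friction and masses are not known exactly. Their poses are not given: they have to be found in the camera images.
- obj_green: Loose microscope objective, shortest of four: upright silver cylinder 30 mm in diameter, 45 mm tall, with green band and green shoulder near the top (the top 10 mm tapers to an 18 mm nose with a dark lens; straight-sided below) and black band at the foot. Origin at the centre of its underside, z up its axis. Stands on the bench between robot and rail, places shuffled.
- obj_white: Loose microscope objective, second shortest of four: upright silver cylinder 30 mm in diameter, 60 mm tall, with white band and white shoulder near the top (the top 10 mm tapers to an 18 mm nose with a dark lens; straight-sided below) and black band at the foot. Origin at the centre of its underside, z up its axis. Stands on the bench between robot and rail, places shuffled.
- obj_yellow: Loose microscope objective, second tallest of four: upright silver cylinder 30 mm in diameter, 75 mm tall, with yellow band and yellow shoulder near the top (the top 10 mm tapers to an 18 mm nose with a dark lens; straight-sided below) and black band at the foot. Origin at the centre of its underside, z up its axis. Stands on the bench between robot and rail, places shuffled.
- obj_blue: Loose microscope objective, tallest of four: upright silver cylinder 30 mm in diameter, 90 mm tall, with blue band and blue shoulder near the top (the top 10 mm tapers to an 18 mm nose with a dark lens; straight-sided below) and black band at the foot. Origin at the centre of its underside, z up its axis. Stands on the bench between robot and rail, places shuffled.
- seat_a: One of four like seats in a straight row, 75 mm apart, fixed on an aluminium rail (60 x 370 mm, 12 mm high) lying crosswise beyond the objectives; this one is between an end block and seat b. Black disc, 48 mm wide, 3 mm thick, with a light ring. Origin at the centre of its underside, 12 mm above the bench; the flat top is 15 mm above the bench. y runs along the row, x across it, z up.
- seat_b: One of four like seats in a straight row, 75 mm apart, fixed on an aluminium rail (60 x 370 mm, 12 mm high) lying crosswise beyond the objectives; this one is between seats a and c. Black disc, 48 mm wide, 3 mm thick, with a light ring. Origin at the centre of its underside, 12 mm above the bench; the flat top is 15 mm above the bench. y runs along the row, x across it, z up.
- seat_c: One of four like seats in a straight row, 75 mm apart, fixed on an aluminium rail (60 x 370 mm, 12 mm high) lying crosswise beyond the objectives; this one is between seats b and d. Black disc, 48 mm wide, 3 mm thick, with a light ring. Origin at the centre of its underside, 12 mm above the bench; the flat top is 15 mm above the bench. y runs along the row, x across it, z up.
- seat_d: One of four like seats in a straight row, 75 mm apart, fixed on an aluminium rail (60 x 370 mm, 12 mm high) lying crosswise beyond the objectives; this one is between seat c and an end block. Black disc, 48 mm wide, 3 mm thick, with a light ring. Origin at the centre of its underside, 12 mm above the bench; the flat top is 15 mm above the bench. y runs along the row, x across it, z up.
- end_red: Red block fixed on one end of the rail (56 mm across the rail, 24 mm along it, 26 mm high with a 4 mm screw head on top), about 57 mm beyond the end seat of the row; it marks where the order begins, and may be at either end (a like block in grey is at the other end). Origin at the centre of its underside, on the rail's top.
Mind the look-alikes: they are no part of the job. Leave any brown or pink look-alike of the obj_white alone.

How it is judged:
By the outcome, as a careful person would: the job done as asked, in the order asked, and still so for the second after the job is handed in, with the robot touching nothing.
It also fails if it takes over 115 s, if anything falls off the work surface, if the arm or the gripper's body presses on something with over 40 N, if the wrist force passes 120 N, or if a joint passes its speed limit or range.

## Working session

There is one attempt and no reset: what is moved stays moved. The work goes in short steps, Python scripts to look and compute and a tool call to move; the robot and the scene stay as the last step left them, time stands still between calls to the robot, and variables do not carry over. Pictures are saved under pics/ and viewed, and the job is handed in when it is done.

Besides the shell and the picture viewer there is one more tool, called as name(argument=value, ...) on one line, values as JSON. apply_moves: Moves the arm, as the interface text tells. Its arguments: {"type":"object","properties":{"increments":{"type":"array"},"squeeze":{"type":"number"}},"required":["increments"]}

```bash
ls; mkdir -p pics; python3 - <<'E'
from station import *
import cv2
o=get_obs();print({k:(v if not hasattr(v,'round') else v) for k,v in o.items()})
for c in ("scene","side","wrist"):
    im,d=read_camera(c);cv2.imwrite(f"pics/{c}0.png",im)
    k=get_calibration(c);print(c,k)
E
```

```text
pics
{'t': 0.0, 'q': array([ 1.08889446,  0.47782999,  0.02233347,  1.5564669 , -0.0114821 ,
        1.10929364, -0.08310015]), 'joint_vel': array([-0.0001362 ,  0.00089031,  0.00046632,  0.00038119, -0.00099814,
        0.00091207,  0.00022338]), 'joint_torque': array([ 4.38657898e-04, -5.96451294e+01,  1.60801146e+00, -2.81198984e+01,
        1.24627550e-02,  9.22907609e-03, -5.74571345e-06]), 'eef_pos': array([ 0.24624597, -0.62783557,  0.23029904]), 'tool_rot': array([-9.01212302e-04,  9.82581139e-01,  1.85831731e-01, -2.48489405e-04]), 'contact_force': array([-1.03353276,  0.19163851,  0.03341825]), 'torque': array([ 0.03760957,  0.01253139, -0.04062292]), 'gripper_width': 0.9998973733560953}
scene {'mtx': array([[385.11790111,   0.        , 323.43456054],
       [  0.        , 385.11790111, 192.40365401],
       [  0.        ,   0.        ,   1.        ]]), 'camera_from_world': array([[ 0.47377909,  0.88057717, -0.01082659, -0.24439321],
       [ 0.74192937, -0.40574473, -0.53377151, -0.36679748],
       [-0.47441984,  0.24485722, -0.84555944,  0.94675053],
       [ 0.        ,
[... 302 characters left out ...]
0.33945818, -0.54905674, -0.76374396,  0.21687662],
       [ 0.40670792,  0.64645836, -0.64550776,  0.67901475],
       [ 0.        ,  0.        ,  0.        ,  1.        ]])}
wrist {'mtx': array([[287.656708  ,   0.        , 318.24801751],
       [  0.        , 287.656708  , 200.90252701],
       [  0.        ,   0.        ,   1.        ]]), 'T_tool_cam': array([[-4.58402283e-04, -9.63597560e-01, -2.67356564e-01,
         6.81052003e-02],
       [ 9.99998587e-01, -9.33917072e-06, -1.68091042e-03,
        -1.05252163e-03],
       [ 1.61722429e-03, -2.67356957e-01,  9.63596203e-01,
        -1.42792669e-01],
       [ 0.00000000e+00,  0.00000000e+00,  0.00000000e+00,
         1.00000000e+00]])}
```

View pics/scene0.png

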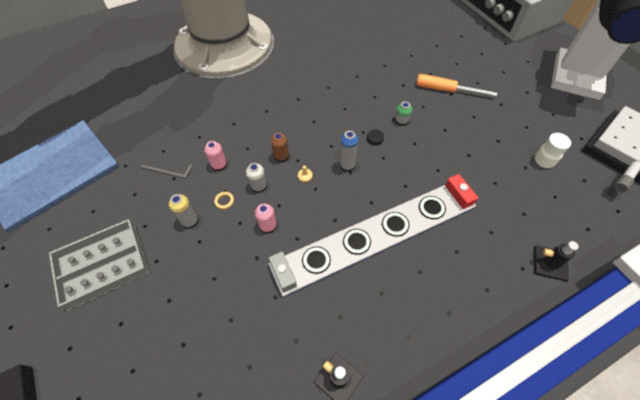

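View pics/side0.png

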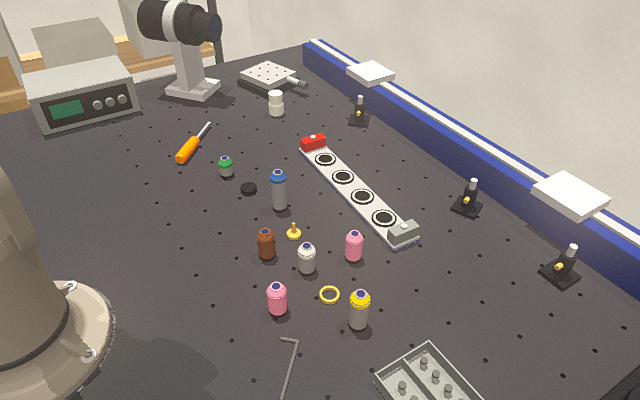

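The scene view shows green (404,112), blue (349,150), white (256,177) and yellow (184,210). The brown (280,147) and pink (216,155; 266,218) look-alikes are nearby. The seats run along the rail, with the red block at (462,190).

```bash
cat > h.py <<'E'
from station import *
import numpy as np, cv2
from scipy.optimize import least_squares
def cloud(cam,mask,d):
    k=get_calibration(cam);M=k["mtx"]
    v,u=np.nonzero(mask&(d>0));z=d[v,u]
    P=np.c_[(u-M[0,2])/M[0,0]*z,(v-M[1,2])/M[1,1]*z,z]
    if cam=="wrist": return P,k
    T=np.linalg.inv(k["camera_from_world"]);return P@T[:3,:3].T+T[:3,3],T[:3,3]
def fit(P,C):
    # axis xy from cylinder side points radius 15mm
    s=P[(P[:,2]>.008)]; top=np.percentile(P[:,2],98)
    s=s[s[:,2]<top-.013]
    c0=np.median(s[:,:2],0); dirn=c0-C[:2];c0=c0+dirn/np.linalg.norm(dirn)*.012
    r=least_squares(lambda c:np.hypot(*(s[:,:2]-c).T)-.015,c0,loss='soft_l1',f_scale=.001)
    return r.x,top,len(s)
E
python3 - <<'E'
from h import *
for cam in ("scene","side"):
    im,d=read_camera(cam)
    for n in ("obj_green","obj_white","obj_yellow","obj_blue"):
        for o in outline_of(cam,n)[:3]:
            P,C=cloud(cam,o["pixels"],d)
            try: c,top,k=fit(P,C)
            except Exception as e: print(e);continue
            print(cam,n,round(o["p"],2),[round(float(x)) for x in o["extent"]],c.round(4),top.round(3),k)
    for n in ("seat_a","end_red"):
        for o in outline_of(cam,n):
            P,C=cloud(cam,o["pixels"],d)
            e=[float(x) for x in o["extent"]]
            # ray through centre to z=.015
            k=get_calibration(cam);M=k["mtx"];T=np.linalg.inv(k["camera_from_world"])
            r=T[:3,:3]@np.array([(e[0]-M[0,2])/M[0,0],(e[1]-M[1,2])/M[1,1],1]);q=C+r*(.015-C[2])/r[2]
            print(cam,n,round(o["p"],2),[round(x) for x in e],P.mean(0).round(4),q.round(4),len(P))
E
```

```text
scene obj_green 0.55 [403, 113, 16, 17] [0.4199 0.2374] 0.046 122
scene obj_white 0.89 [266, 218, 20, 35] [ 0.5126 -0.1092] 0.061 196
scene obj_white 0.84 [214, 156, 22, 30] [ 0.3449 -0.1389] 0.061 213
scene obj_white 0.79 [257, 178, 21, 32] [ 0.4278 -0.0905] 0.061 203
scene obj_yellow 0.97 [186, 212, 33, 35] [ 0.4376 -0.2271] 0.076 334
scene seat_a 0.9 [356, 242, 29, 26] [0.6186 0.0076 0.0153] [0.6194 0.0068 0.015 ] 566
scene seat_a 0.9 [434, 210, 31, 28] [0.6266 0.1573 0.015 ] [0.632  0.1579 0.015 ] 548
scene seat_a 0.82 [395, 225, 23, 20] [0.6224 0.0823 0.015 ] [0.6248 0.0811 0.015 ] 609
scene end_red 0.62 [460, 192, 35, 34] [0.6306 0.2105 0.0326] [0.6244 0.2206 0.015 ] 636
side obj_green 0.54 [226, 168, 17, 22] [0.4192 0.237 ] 0.046 125
side obj_white 0.91 [276, 302, 19, 38] [ 0.3444 -0.139 ] 0.061 295
side obj_white 0.76 [266, 246, 18, 34] [ 0.384  -0.0241] 0.06 263
side obj_white 0.62 [307, 259, 17, 35] [ 0.4274 -0.0906] 0.061 250
side obj_yellow 0.68 [358, 309, 24, 40] [ 0.4374 -0.2273] 0.076 416
side obj_blue 0.92 [277, 195, 19, 43] [0.4656 0.0789] 0.09 401
side seat_a 0.75 [362, 197, 20, 19] [0.6161 0.0057 0.0144] [0.6147 0.0041 0.015 ] 304
side seat_a 0.65 [383, 219, 22, 15] [ 0.6124 -0.0694  0.0145] [ 0.6099 -0.0708  0.015 ] 338
side seat_a 0.56 [344, 176, 19, 15] [0.6192 0.0806 0.0146] [0.6242 0.0798 0.015 ] 252
side seat_a 0.49 [326, 159, 20, 10] [0.6233 0.1556 0.0143] [0.6258 0.1537 0.015 ] 228
side end_red 0.72 [314, 142, 22, 16] [0.6242 0.2085 0.0299] [0.6373 0.2263 0.015 ] 335
```

```bash
python3 - <<'E'
from h import *
im,d=read_camera("scene")
m=np.ones(d.shape,bool);
k=get_calibration("scene");M=k["mtx"];T=np.linalg.inv(k["camera_from_world"])
for n,u,v in (("puck",375,137),("knob",305,173),("ringL",216,200),("ringR",233,200),("hex",185,173),("driver",425,82)):
    z=d[v,u];p=T[:3,:3]@np.array([(u-M[0,2])/M[0,0]*z,(v-M[1,2])/M[1,1]*z,z])+T[:3,3];print(n,p.round(3))
E
```

```text
puck [0.44  0.157 0.012]
knob [ 0.455 -0.006  0.018]
ringL [ 0.425 -0.172  0.008]
ringR [ 0.438 -0.144  0.006]
hex [ 0.339 -0.203  0.007]
driver [0.366 0.332 0.019]
```

apply_moves(increments=[85,0,0,0,-9.4,85,0,0,0,-9.4,85,0,0,0,-9.4,85,0,0,0,-9.4,85,0,0,0,-9.4,85,0,0,0,-9.4,85,0,0,0,-9.4])

```text
t: 1.78
eef_pos: [0.2464, -0.6284, 0.2313]
tool_rot: [-0.0, 0.711, 0.703, -0.0]
contact_force: [-0.2, -0.8, 0.2]
gripper_width: 0.997
```

apply_moves(increments=[85,48,36,0,0.5,85,48,36,0,0.5,85,48,36,0,0.5,85,50,34,0,0.5,85,55,25,0,0,85,58,20,0,0,85,58,20,0,0,85,58,20,0,0,85,60,10,0,0,85,60,10,0,0,85,60,10,0,0,85,60,10,0,0])

```text
t: 3.28
eef_pos: [0.5494, 0.0325, 0.2311]
tool_rot: [0.005, 0.728, 0.686, -0.0]
contact_force: [0.9, -1.6, -0.5]
gripper_width: 0.99
```

apply_moves(increments=[85,0,0,0,0,85,0,0,0,0])

```text
t: 3.52
eef_pos: [0.5497, 0.0385, 0.2315]
tool_rot: [0.004, 0.725, 0.689, 0.001]
contact_force: [-0.1, 0.8, 0.4]
gripper_width: 0.997
```

```bash
cat >> h.py <<'E'
from scipy.spatial.transform import Rotation as Ro
def tool_T():
    o=get_obs();q=o["tool_rot"];T=np.eye(4);T[:3,:3]=Ro.from_quat([q[1],q[2],q[3],q[0]]).as_matrix();T[:3,3]=o["eef_pos"];return T
def wrist():
    T=tool_T();im,d=read_camera("wrist");k=get_calibration("wrist");return im,d,T@k["T_tool_cam"],k["mtx"]
def wcloud(mask,d,T,M):
    v,u=np.nonzero(mask&(d>0));z=d[v,u]
    P=np.c_[(u-M[0,2])/M[0,0]*z,(v-M[1,2])/M[1,1]*z,z];return P@T[:3,:3].T+T[:3,3],T[:3,3]
def where():
    T=tool_T();print("tcp",T[:3,3].round(4),"xang",np.degrees(np.arctan2(T[1,0],T[0,0])).round(2),"tilt",np.degrees(np.arccos(-T[2,2])).round(2));return T
def delta(p):
    T=where();return (T[:3,:3].T@(np.array(p)-T[:3,3])*1000).round(1)
E
python3 - <<'E'
from h import *
where()
im,d,T,M=wrist();cv2.imwrite("pics/w1.png",im)
for n in ("seat_a","end_red","obj_green","obj_white","obj_yellow","obj_blue"):
    for o in outline_of("wrist",n)[:5]:
        P,C=wcloud(o["pixels"],d,T,M)
        e=[float(x) for x in o["extent"]]
        s=P[P[:,2]>P[:,2].max()-.006]
        print(n,round(o["p"],2),[round(x) for x in e],P.mean(0).round(4),"top",np.percentile(P[:,2],98).round(4),s.mean(0).round(4))
        if "obj" in n:
            try: print("   ",fit(P,C))
            except Exception as ex: print(ex)
E
```

```text
tcp [0.5497 0.0385 0.2315] xang 87.08 tilt 0.49
seat_a 0.76 [368, 247, 38, 32] [ 0.6148 -0.0632  0.0149] top 0.0166 [ 0.6149 -0.0631  0.015 ]
seat_a 0.74 [383, 15, 61, 30] [0.6262 0.2121 0.0351] top 0.0429 [0.6272 0.2144 0.0399]
seat_a 0.7 [372, 196, 34, 35] [0.6186 0.0118 0.0152] top 0.0167 [0.6186 0.0118 0.0152]
seat_a 0.68 [377, 136, 40, 40] [0.6226 0.0862 0.0154] top 0.0169 [0.6226 0.0862 0.0154]
seat_a 0.62 [377, 68, 44, 43] [0.6254 0.1606 0.0155] top 0.017 [0.6254 0.1606 0.0155]
end_red 0.93 [384, 14, 58, 24] [0.6271 0.2121 0.0356] top 0.0429 [0.6273 0.2144 0.0399]
obj_green 0.58 [187, 10, 39, 20] [0.4258 0.2296 0.0237] top 0.0416 [0.421  0.2294 0.0399]
    (array([0.42033446, 0.24053325]), np.float64(0.04164082704135143), 213)
obj_green 0.28 [376, 137, 42, 39] [0.622  0.0862 0.0153] top 0.0169 [0.6221 0.0862 0.0153]
Initial guess is outside of provided bounds
obj_white 0.85 [239, 277, 18, 41] [ 0.4402 -0.0791  0.0345] top 0.0898 [0.5071 0.0416 0.2453]
    (array([ 0.42738416, -0.08688723]), np.float64(0.08981022824773965), 323)
obj_white 0.85 [296, 287, 23, 44] [ 0.5143 -0.0992  0.0396] top 0.0607 [ 0.5134 -0.1043  0.0591]
    (array([ 0.51314597, -0.10661949]), np.float64(0.06069669238968513), 325)
obj_white 0.82 [193, 234, 39, 38] [ 0.3909 -0.016   0.0399] top 0.061 [ 0.3869 -0.0197  0.0592]
    (array([ 0.38489925, -0.0211828 ]), np.float64(0.06102652862738102), 368)
obj_white 0.45 [385, 13, 63, 25] [0.6266 0.2122 0.035 ] top 0.0429 [0.6273 0.2144 0.0399]
    (array([0.62199333, 0.21732442]), np.float64(0.04290278395696668), 253)
obj_blue 0.69 [240, 149, 45, 36] [0.472  0.0836 0.0695] top 0.0912 [0.4677 0.0822 0.0896]
    (array([0.4664127 , 0.08176671]), np.float64(0.09124787784918777), 336)
  return _methods._mean(a, axis=axis, dtype=dtype,
  ret = um.true_divide(
```

View pics/w1.png

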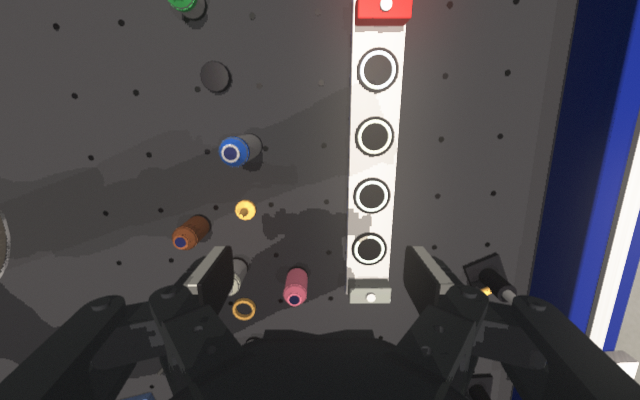

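The wrist view shows the whole rail, with the seats at (378,69), (375,136), (372,196) and (369,248). Blue is at (232,152) and green at the top edge (185,5). All three cameras agree within about 3 mm, so I'm going for green.

apply_moves(increments=[62,38,-28,20,0,62,38,-28,20,0,62,38,-28,20,0,62,38,-28,20,0,62,38,-28,20,0,62,0,0,0,0,62,0,0,0,0])

```text
t: 4.75
eef_pos: [0.4217, 0.2361, 0.1279]
tool_rot: [0.006, 0.729, 0.684, 0.003]
contact_force: [-0.6, -0.1, -0.5]
gripper_width: 0.726
```

```bash
python3 - <<'E'
from h import *
print(delta([.4198,.2383,.006]))
im,d,T,M=wrist();cv2.imwrite("pics/w2.png",im)
for n in ("obj_green",):
    for o in outline_of("wrist",n)[:5]:
        P,C=wcloud(o["pixels"],d,T,M);P=P[P[:,2]<.1]
        e=[float(x) for x in o["extent"]]
        s=P[P[:,2]>P[:,2].max()-.006]
        print(n,round(o["p"],2),[round(x) for x in e],s.mean(0).round(4))
        print("   ",fit(P,C))
E
```

```text
tcp [0.4217 0.2361 0.1279] xang 86.38 tilt 0.75
[  2.4  -3.6 121.9]
obj_green 0.78 [316, 199, 32, 44] [0.4204 0.2408 0.0446]
    (array([0.42030879, 0.23975898]), np.float64(0.04620803135824995), 150)
```

View pics/w2.png

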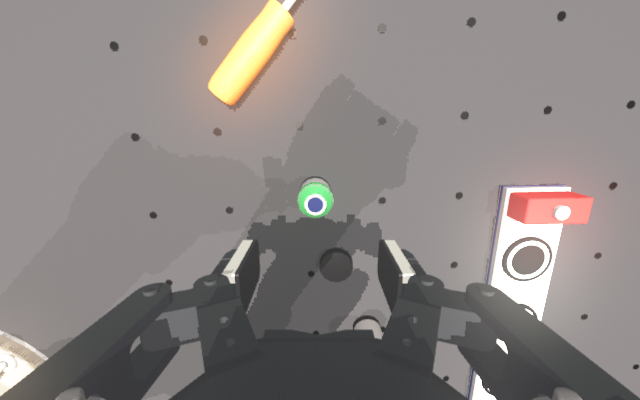

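apply_moves(increments=[62,1.5,-1.5,20,0,62,1.5,-1.5,25,0,62,0,0,25,0,62,0,0,22,0,62,0,0,0,0])

```text
t: 5.48
eef_pos: [0.4278, 0.2336, 0.0363]
tool_rot: [0.008, 0.734, 0.679, 0.006]
contact_force: [1.0, -0.2, -0.3]
gripper_width: 0.724
```

```bash
python3 - <<'E'
from h import *
print(delta([.4200,.2390,.007]))
E
```

```text
tcp [0.4278 0.2336 0.0363] xang 85.51 tilt 1.17
[ 4.8 -8.8 29.1]
```

```bash
python3 - <<'E'
from h import *
o=get_obs();print(o["q"].round(3));T=tool_T();print(T.round(4))
E
```

```text
[-0.219  0.511 -0.509  2.127  0.467  0.596 -1.142]
[[ 0.0784  0.9967  0.0202  0.4278]
 [ 0.9969 -0.0783 -0.003   0.2336]
 [-0.0014  0.0204 -0.9998  0.0363]
 [ 0.      0.      0.      1.    ]]
```

apply_moves(increments=[62,2.5,-5,0,-0.8,62,2.5,-5,0,-0.8,62,0,0,0,0])

```text
t: 5.85
eef_pos: [0.4195, 0.2397, 0.0385]
tool_rot: [0.009, 0.725, 0.689, 0.008]
contact_force: [0.4, -0.2, -0.7]
gripper_width: 0.721
```

```bash
python3 - <<'E'
from h import *
print(delta([.4200,.2390,.007]),tool_T()[:3,2].round(4))
E
```

```text
tcp [0.4195 0.2397 0.0385] xang 87.09 tilt 1.36
[-0.7 -0.2 31.5] [ 0.0237 -0.0014 -0.9997]
```

apply_moves(increments=[62,-0.5,-1.5,16,0,62,0,-1.5,16,0,62,0,0,0,0])

```text
t: 6.22
eef_pos: [0.4172, 0.2392, 0.0044]
tool_rot: [0.009, 0.725, 0.689, 0.008]
contact_force: [-0.2, -0.4, 0.4]
gripper_width: 0.724
```

```bash
python3 - <<'E'
from h import *
print(delta([.4200,.2390,.007]),tool_T()[:3,2].round(4), get_obs()["q"].round(3))
E
```

```text
tcp [0.4172 0.2392 0.0044] xang 87.09 tilt 1.39
[-0.1  2.8 -2.5] [ 0.0243 -0.0014 -0.9997] [-0.278  0.558 -0.466  2.156  0.536  0.521 -1.203]
```

apply_moves(increments=[62,0,2.8,-2,0,45,0,0,0,0,25,0,0,0,0,25,0,0,0,0,25,0,0,0,0,25,0,0,0,0], squeeze=50)

```text
t: 6.98
eef_pos: [0.4204, 0.2392, 0.0069]
tool_rot: [0.009, 0.725, 0.689, 0.008]
contact_force: [-0.7, 0.4, -1.0]
gripper_width: 0.331
```

```bash
python3 - <<'E'
from h import *
print(delta([.4200,.2390,.007]),tool_T()[:3,2].round(4), get_obs()["gripper_width"],get_obs()["contact_force"])
im,d,T,M=wrist();cv2.imwrite("pics/w3.png",im)
E
```

```text
tcp [0.4204 0.2392 0.0069] xang 87.09 tilt 1.41
[-0.2 -0.4 -0.1] [ 0.0245 -0.0012 -0.9997] 0.3310810653022778 [-0.65250664  0.4190047  -0.98279602]
```

View pics/w3.png

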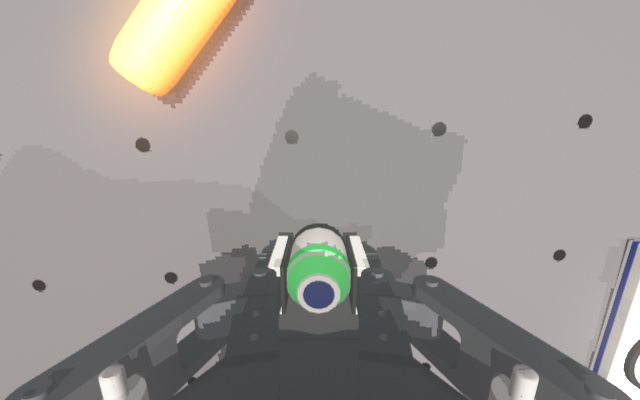

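The green one is held between the pads, with the nose at (319,295) centred in the jaws. Next I lift it and carry it over seat a.

apply_moves(increments=[25,0,0,-30,0,25,0,0,-40,0,25,-17.5,52,0,0,25,-17.5,52,0,0,25,-17.5,52,0,0,25,-17.5,52,0,0,25,0,0,0,0])

```text
t: 7.9
eef_pos: [0.6287, 0.1565, 0.0839]
tool_rot: [0.009, 0.724, 0.69, 0.008]
contact_force: [-0.6, 0.2, -2.5]
gripper_width: 0.332
```

```bash
python3 - <<'E'
from h import *
print(delta([.6257,.1587,.0225]),tool_T()[:3,2].round(4), get_obs()["gripper_width"],get_obs()["contact_force"])
for cam in ("scene","side"):
    im,d=read_camera(cam);cv2.imwrite(f"pics/{cam}1.png",im)
    for o in outline_of(cam,"obj_green")[:2]:
        P,C=cloud(cam,o["pixels"],d);print(cam,o["p"],P.mean(0).round(3),fit(P,C))
E
```

```text
tcp [0.6287 0.1565 0.0839] xang 87.27 tilt 1.45
[ 2.1 -4.7 61.3] [ 0.0252 -0.002  -0.9997] 0.33246959271049636 [-0.58405888  0.20106549 -2.53076615]
scene 0.73 [0.63  0.145 0.107] (array([0.62811258, 0.15541591]), np.float64(0.13335550217749212), 292)
side 0.74 [0.62  0.148 0.103] (array([0.6233367 , 0.15783626]), np.float64(0.12262795767084736), 142)
```

apply_moves(increments=[25,1,-3,25,0,25,1,-2,25,0,25,0,0,0,0])

```text
t: 8.48
eef_pos: [0.6154, 0.1672, 0.0337]
tool_rot: [0.007, 0.718, 0.696, 0.007]
contact_force: [0.9, -1.1, -1.1]
gripper_width: 0.329
```

```bash
python3 - <<'E'
from h import *
print(delta([.6257,.1587,.0225]),tool_T()[:3,2].round(4), get_obs()["gripper_width"],get_obs()["contact_force"])
im,d,T,M=wrist();cv2.imwrite("pics/w4.png",im)
E
```

```text
tcp [0.6154 0.1672 0.0337] xang 88.16 tilt 1.18
[-8.2 10.4 11.5] [ 2.060e-02  3.000e-04 -9.998e-01] 0.32905800725169015 [ 0.91499934 -1.08427974 -1.06498865]
```

View pics/w4.png

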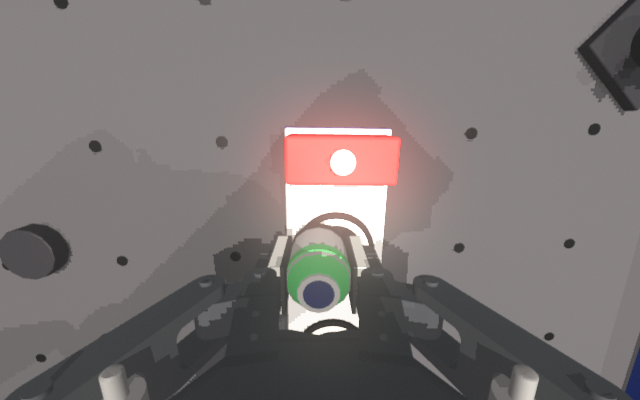

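apply_moves(increments=[25,-4,5,0,0.5,25,-4,5,0,0.5,25,0,0,0,0])

```text
t: 8.9
eef_pos: [0.6283, 0.1595, 0.0384]
tool_rot: [0.009, 0.725, 0.689, 0.01]
contact_force: [0.1, -0.8, -0.9]
gripper_width: 0.328
```

```bash
python3 - <<'E'
from h import *
print(delta([.6257,.1587,.0225]),tool_T()[:3,2].round(4), get_obs()["gripper_width"],get_obs()["contact_force"])
E
```

```text
tcp [0.6283 0.1595 0.0384] xang 87.1 tilt 1.55
[-1.  -3.  15.8] [ 0.0269  0.002  -0.9996] 0.32804839265684427 [ 0.11373752 -0.77933551 -0.85117909]
```

apply_moves(increments=[25,0,-3,6,0,25,0,0,0,0])

```text
t: 9.15
eef_pos: [0.6254, 0.1595, 0.0323]
tool_rot: [0.009, 0.725, 0.689, 0.011]
contact_force: [0.2, 0.1, -0.8]
gripper_width: 0.33
```

```bash
python3 - <<'E'
from h import *
print(delta([.6257,.1587,.0225]),tool_T()[:3,2].round(4), get_obs()["gripper_width"],get_obs()["contact_force"])
im,d,T,M=wrist();cv2.imwrite("pics/w5.png",im)
E
```

```text
tcp [0.6254 0.1595 0.0323] xang 87.07 tilt 1.57
[-0.8  0.1  9.8] [ 0.0273  0.0022 -0.9996] 0.32990430998748954 [ 0.16563691  0.08964854 -0.82581955]
```

View pics/w5.png

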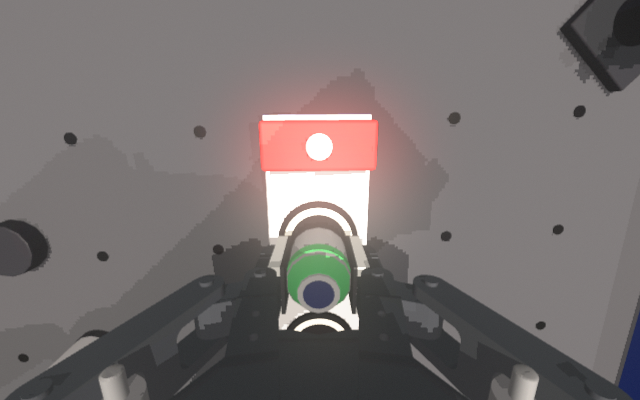

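The rail is now centred under the tool: the screw head, ring and nose all lie at column 319. I'll lower it the last 9 mm.

apply_moves(increments=[25,-0.8,0,5,0,25,0,0,3.5,0,25,0,0,0,0])

```text
t: 9.57
eef_pos: [0.6258, 0.159, 0.0233]
tool_rot: [0.009, 0.725, 0.689, 0.011]
contact_force: [-0.3, 0.8, -0.8]
gripper_width: 0.333
```

```bash
python3 - <<'E'
from h import *
print(delta([.6257,.1587,.0225]),tool_T()[:3,2].round(4), get_obs()["gripper_width"],get_obs()["contact_force"])
E
```

```text
tcp [0.6258 0.159  0.0233] xang 87.09 tilt 1.59
[-0.3 -0.1  0.8] [ 0.0276  0.0025 -0.9996] 0.3333231871639833 [-0.25342983  0.81020681 -0.75045937]
```

apply_moves(increments=[25,0,0,1.2,0,25,0,0,0,0,40,0,0,0,0,60,0,0,0,0,60,0,0,0,0,60,0,0,0,0,60,0,0,-15,0,60,0,0,-30,0,60,0,0,-40,0,60,0,0,-30,0,60,0,0,0,0])

```text
t: 10.95
eef_pos: [0.6234, 0.1597, 0.1452]
tool_rot: [0.009, 0.724, 0.689, 0.013]
contact_force: [0.0, -1.4, -0.8]
gripper_width: 0.702
```

```bash
python3 - <<'E'
from h import *
where()
for cam in ("scene","side"):
    im,d=read_camera(cam);cv2.imwrite(f"pics/{cam}2.png",im)
    for o in outline_of(cam,"obj_green")[:1]:
        P,C=cloud(cam,o["pixels"],d);print(cam,o["p"],fit(P[P[:,2]>.018],C))
im,d,T,M=wrist();cv2.imwrite("pics/w6.png",im)
for n in ("obj_white",):
    for o in outline_of("wrist",n)[:5]:
        P,C=wcloud(o["pixels"],d,T,M);P=P[P[:,2]<.1];print(o["extent"],fit(P,C))
E
```

```text
tcp [0.6234 0.1597 0.1452] xang 87.14 tilt 1.8
scene 0.62 (array([0.62547727, 0.15740001]), np.float64(0.06124762678832626), 170)
side 0.58 (array([0.62489493, 0.15696546]), np.float64(0.06033850841601672), 146)
  return _methods._mean(a, axis=axis, dtype=dtype,
  ret = um.true_divide(
Traceback (most recent call last):
  File "h.py", line 15, in fit
    r=least_squares(lambda c:np.hypot(*(s[:,:2]-c).T)-.015,c0,loss='soft_l1',f_scale=.001)
ValueError: Initial guess is outside of provided bounds
```

View pics/w6.png

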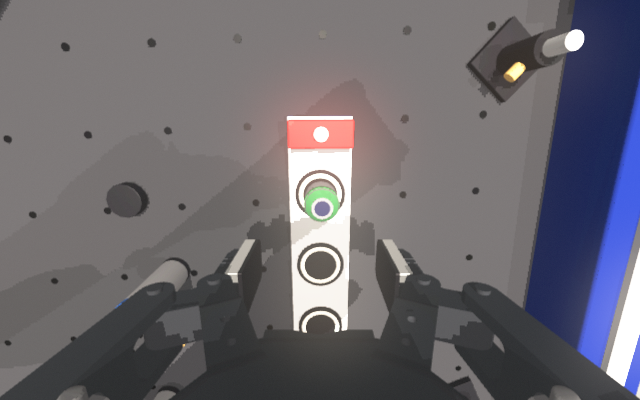

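View pics/scene2.png

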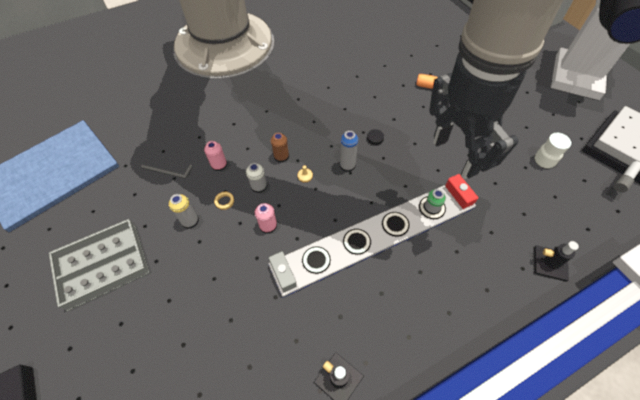

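apply_moves(increments=[60,-30,-20,0,0,60,-50,-35,0,0,60,-50,-35,0,0,60,-50,-35,0,0,60,-40,-30,0,0,60,-20,-15,0,0,60,-10,-8,0,0,60,0,0,0,0])

```text
t: 12.25
eef_pos: [0.422, -0.0877, 0.129]
tool_rot: [0.003, 0.724, 0.689, 0.007]
contact_force: [-0.2, 0.2, 0.7]
gripper_width: 0.699
```

```bash
python3 - <<'E'
from h import *
print(delta([.4277,-.0898,.016]),tool_T()[:3,2].round(4), get_obs()["q"].round(3))
im,d,T,M=wrist();cv2.imwrite("pics/w7.png",im)
for n in ("obj_white",):
    for o in outline_of("wrist",n)[:5]:
        P,C=wcloud(o["pixels"],d,T,M);P=P[P[:,2]<.1];print(o["extent"],fit(P,C))
E
```

```text
tcp [ 0.422  -0.0877  0.129 ] xang 87.15 tilt 0.81
[ -2.5   4.3 113. ] [ 0.0131  0.0054 -0.9999] [ 0.588  0.269 -0.59   2.188  0.216  0.727 -0.195]
[233.6, 252.9, 39.8, 39.8] (array([ 0.34531385, -0.13650132]), np.float64(0.054963271592510174), 210)
[268.1, 130.7, 44.5, 40.5] (array([ 0.38482438, -0.02144515]), np.float64(0.061520704847536176), 123)
[326.8, 205.4, 32.1, 48.1] (array([ 0.42839646, -0.08825444]), np.float64(0.061196617516737994), 280)
```

View pics/w7.png

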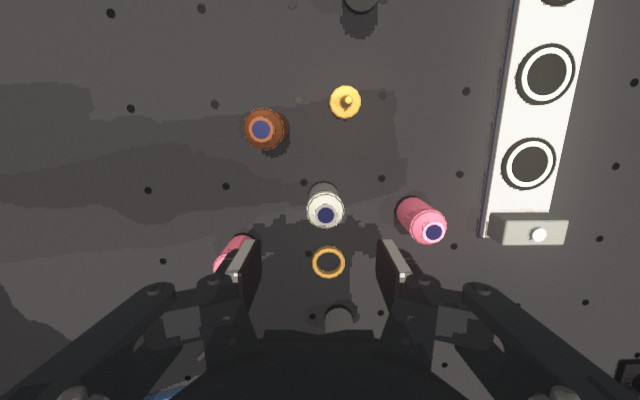

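White is at (325,213) in the wrist view, between the fingers, with clear space on both sides. I'm descending.

apply_moves(increments=[60,-1,2,15,0,60,-1,2,25,0,60,0,0,25,0,60,0,0,15,0,60,0,0,5,0,60,0,0,0,0])

```text
t: 13.1
eef_pos: [0.4327, -0.0833, 0.0392]
tool_rot: [0.002, 0.721, 0.693, 0.009]
contact_force: [-0.9, -0.2, -0.8]
gripper_width: 0.7
```

```bash
python3 - <<'E'
from h import *
print(delta([.428,-.0895,.016]),tool_T()[:3,2].round(4))
E
```

```text
tcp [ 0.4327 -0.0833  0.0392] xang 87.73 tilt 1.08
[-6.6 -4.8 23.1] [ 0.0166  0.0092 -0.9998]
```

apply_moves(increments=[60,-3,-2.5,0,0.3,60,-3,-2.5,0,0.3,60,0,0,10,0,60,0,0,10,0,60,0,0,0,0])

```text
t: 13.72
eef_pos: [0.4285, -0.0902, 0.0193]
tool_rot: [0.004, 0.725, 0.688, 0.01]
contact_force: [0.0, -0.2, 0.1]
gripper_width: 0.705
```

```bash
python3 - <<'E'
from h import *
print(delta([.428,-.0895,.016]),tool_T()[:3,2].round(4))
E
```

```text
tcp [ 0.4285 -0.0902  0.0193] xang 87.01 tilt 1.23
[ 0.6 -0.6  3.2] [ 0.0199  0.0079 -0.9998]
```

apply_moves(increments=[60,0.6,-0.6,1.5,0,45,0,0,0,0,25,0,0,0,0,25,0,0,0,0,25,0,0,0,0,25,0,0,0,0], squeeze=50)

```text
t: 14.48
eef_pos: [0.4281, -0.0891, 0.0178]
tool_rot: [0.004, 0.725, 0.689, 0.01]
contact_force: [0.2, -0.0, -0.7]
gripper_width: 0.333
```

```bash
python3 - <<'E'
from h import *
where();print(tool_T()[:3,2].round(4),get_obs()["gripper_width"],get_obs()["contact_force"])
for cam in ("scene","side"):
    im,d=read_camera(cam);cv2.imwrite(f"pics/{cam}3.png",im)
    for o in outline_of(cam,"obj_white")[:3]:
        P,C=cloud(cam,o["pixels"],d);print(cam,o["p"],fit(P,C))
E
```

```text
tcp [ 0.4281 -0.0891  0.0178] xang 87.05 tilt 1.24
[ 0.02    0.008  -0.9998] 0.33265958157930187 [ 0.22369248 -0.01812879 -0.67542919]
scene 0.79 (array([ 0.51249808, -0.1091657 ]), np.float64(0.06150659657334586), 201)
scene 0.74 (array([ 0.34489166, -0.1387885 ]), np.float64(0.06117493965377474), 215)
scene 0.65 (array([ 0.38453131, -0.02398893]), np.float64(0.06111787951894937), 192)
side 0.79 (array([ 0.34445144, -0.13897851]), np.float64(0.06080230542650482), 297)
side 0.66 (array([ 0.51209428, -0.10933712]), np.float64(0.060434192258174625), 260)
side 0.65 (array([ 0.38401469, -0.02420392]), np.float64(0.06098734332353497), 235)
```

apply_moves(increments=[25,0,0,-20,0,25,0,0,-40,0,25,0,0,-20,0,25,20,20,0,0,25,42,42,0,0,25,43,43,0,0,25,40,41,0,0,25,22,22,0,0,25,10,10,0,0,25,5,5,0,0,25,0,0,0,0])

```text
t: 16.05
eef_pos: [0.6205, 0.0827, 0.1015]
tool_rot: [0.003, 0.727, 0.686, 0.006]
contact_force: [-0.9, -0.5, -1.8]
gripper_width: 0.329
```

```bash
python3 - <<'E'
from h import *
print(delta([.6219,.0838,.0335]),tool_T()[:3,2].round(4),get_obs()["gripper_width"],get_obs()["contact_force"])
im,d,T,M=wrist();cv2.imwrite("pics/w8.png",im)
E
```

```text
tcp [0.6205 0.0827 0.1015] xang 86.65 tilt 0.78
[ 0.8  0.5 68. ] [ 0.0126  0.0049 -0.9999] 0.3292544962212028 [-0.94621657 -0.50281569 -1.78130161]
```

View pics/w8.png

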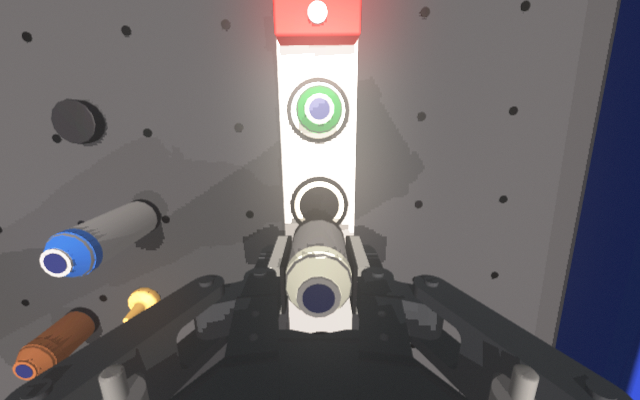

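Green sits in the middle of its ring at (319,109), and white is held above the next seat. I'm lowering it.

apply_moves(increments=[25,0.5,0.5,10,-0.3,25,0,0,18,0,25,0,0,18,0,25,0,0,8,0,25,0,0,3,0,25,0,0,0,0])

```text
t: 16.85
eef_pos: [0.6191, 0.0796, 0.0389]
tool_rot: [0.002, 0.727, 0.687, 0.004]
contact_force: [0.6, 0.3, -0.0]
gripper_width: 0.332
```

```bash
python3 - <<'E'
from h import *
print(delta([.6219,.0838,.0335]),tool_T()[:3,2].round(4),get_obs()["gripper_width"],get_obs()["contact_force"])
E
```

```text
tcp [0.6191 0.0796 0.0389] xang 86.79 tilt 0.52
[4.3 2.5 5.5] [ 0.0088  0.0022 -1.    ] 0.3318590970773227 [ 0.58508271  0.31693806 -0.01133216]
```

apply_moves(increments=[25,2,1.3,0,-0.2,25,2,1.2,0,0,25,0,0,3,0,25,0,0,0,0])

```text
t: 17.35
eef_pos: [0.6233, 0.0843, 0.0373]
tool_rot: [0.003, 0.725, 0.688, 0.005]
contact_force: [0.0, 0.5, -1.3]
gripper_width: 0.332
```

```bash
python3 - <<'E'
from h import *
print(delta([.6219,.0838,.0332]),tool_T()[:3,2].round(4),get_obs()["gripper_width"],get_obs()["contact_force"])
E
```

```text
tcp [0.6233 0.0843 0.0373] xang 87.01 tilt 0.68
[-0.6 -1.4  4.1] [ 0.0115  0.0028 -0.9999] 0.33179056453791245 [ 0.02028086  0.53927491 -1.26380813]
```

apply_moves(increments=[25,-0.5,-1.4,3,0,25,0,0,1.5,0,25,0,0,0,0])

```text
t: 17.73
eef_pos: [0.6217, 0.0837, 0.0328]
tool_rot: [0.003, 0.725, 0.688, 0.005]
contact_force: [0.1, 0.5, 1.9]
gripper_width: 0.338
```

```bash
python3 - <<'E'
from h import *
print(delta([.6219,.0838,.0328]),tool_T()[:3,2].round(4),get_obs()["gripper_width"],get_obs()["contact_force"])
E
```

```text
tcp [0.6217 0.0837 0.0328] xang 87.01 tilt 0.67
[0.1 0.2 0. ] [ 0.0115  0.0026 -0.9999] 0.3378357312824767 [0.09114804 0.48550944 1.94758195]
```

apply_moves(increments=[40,0,0,0,0,60,0,0,0,0,60,0,0,0,0,60,0,0,0,0,60,0,0,-15,0,60,0,0,-30,0,60,0,0,-40,0,60,0,0,-30,0,60,0,0,-10,0,60,0,0,0,0])

```text
t: 18.98
eef_pos: [0.621, 0.0839, 0.1656]
tool_rot: [0.004, 0.725, 0.689, 0.007]
contact_force: [-0.4, 0.2, -0.6]
gripper_width: 0.704
```

```bash
python3 - <<'E'
from h import *
print(delta([.4376,-.2257,.15]))
im,d,T,M=wrist();cv2.imwrite("pics/w9.png",im)
E
```

```text
tcp [0.621  0.0839 0.1656] xang 87.04 tilt 0.87
[-318.8 -167.3   11.8]
```

View pics/w9.png

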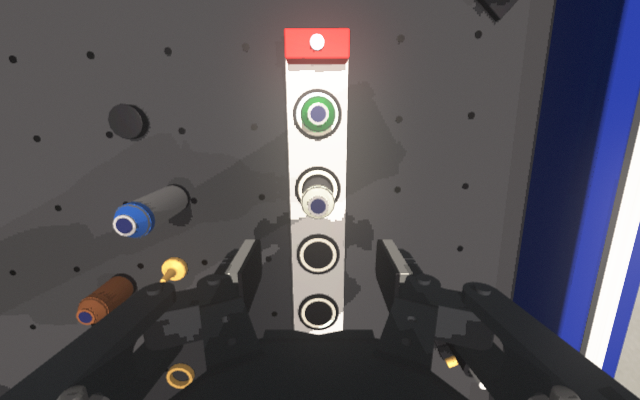

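White stands in seat b (318,190), the seat next to green. Yellow is next.

apply_moves(increments=[60,-20,-10.5,0,0,60,-40,-21,0,0,60,-52,-27,0,0,60,-52,-27,0,0,60,-52,-27,0,0,60,-48,-25,0,0,60,-30,-16,0,0,60,-15,-8,0,0,60,-7,-4,0,0,60,-3,-2,0,0,60,0,0,0,0])

```text
t: 20.4
eef_pos: [0.4139, -0.2419, 0.15]
tool_rot: [-0.006, 0.728, 0.685, -0.001]
contact_force: [0.6, -0.3, -0.4]
gripper_width: 0.704
```

```bash
python3 - <<'E'
from h import *
print(delta([.4376,-.2257,.028]))
im,d,T,M=wrist();cv2.imwrite("pics/w10.png",im)
for o in outline_of("wrist","obj_yellow")[:2]:
        P,C=wcloud(o["pixels"],d,T,M);P=P[P[:,2]<.1];print(o["extent"],fit(P,C))
E
```

```text
tcp [ 0.4139 -0.2419  0.15  ] xang 86.49 tilt 0.7
[ 16.9  23.9 121.8]
[346.6, 182.1, 38.9, 47.1] (array([ 0.43834537, -0.22481214]), np.float64(0.0762898633439169), 249)
```

View pics/w10.png

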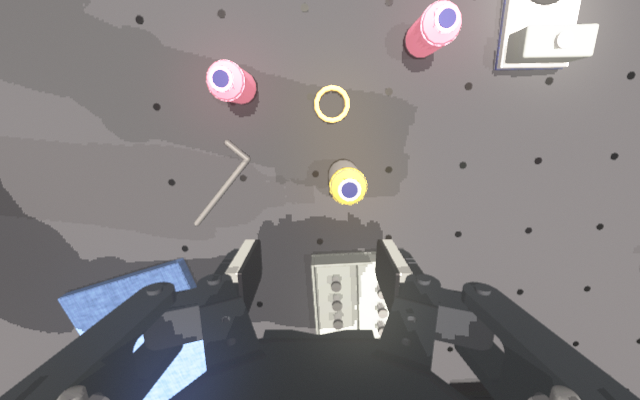

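apply_moves(increments=[60,6,8,10,-0.3,60,6,8,15,-0.3,60,4,6,20,0,60,0,0,20,0,60,0,0,10,0,60,0,0,5,0,60,0,0,0,0])

```text
t: 21.38
eef_pos: [0.4414, -0.2201, 0.0639]
tool_rot: [-0.007, 0.721, 0.693, 0.0]
contact_force: [-0.3, 0.2, -0.3]
gripper_width: 0.703
```

```bash
python3 - <<'E'
from h import *
print(delta([.4378,-.2257,.028]),tool_T()[:3,2].round(4))
E
```

```text
tcp [ 0.4414 -0.2201  0.0639] xang 87.66 tilt 0.76
[-6.1 -3.1 35.8] [-0.0088  0.0099 -0.9999]
```

apply_moves(increments=[60,-3,-1.5,0,0.3,60,-3,-1.5,8,0.3,60,0,0,12,0,60,0,0,10,0,60,0,0,5,0,60,0,0,0,0])

```text
t: 22.12
eef_pos: [0.4381, -0.2269, 0.0272]
tool_rot: [-0.006, 0.726, 0.688, 0.0]
contact_force: [0.8, -1.2, 0.3]
gripper_width: 0.7
```

```bash
python3 - <<'E'
from h import *
print(delta([.4378,-.2257,.028]),tool_T()[:3,2].round(4))
E
```

```text
tcp [ 0.4381 -0.2269  0.0272] xang 86.95 tilt 0.65
[ 1.2 -0.3 -0.7] [-0.0073  0.0087 -0.9999]
```

apply_moves(increments=[60,1.2,-0.3,0,0,45,0,0,0,0,25,0,0,0,0,25,0,0,0,0,25,0,0,0,0,25,0,0,0,0], squeeze=50)

```text
t: 22.88
eef_pos: [0.4383, -0.2256, 0.0279]
tool_rot: [-0.005, 0.726, 0.688, 0.001]
contact_force: [0.3, 0.5, 0.1]
gripper_width: 0.335
```

```bash
python3 - <<'E'
from h import *
where();print(get_obs()["gripper_width"],get_obs()["contact_force"])
for cam in ("scene","side"):
    im,d=read_camera(cam);cv2.imwrite(f"pics/{cam}4.png",im)
    for o in outline_of(cam,"obj_yellow")[:1]:
        P,C=cloud(cam,o["pixels"],d);print(cam,o["p"],fit(P,C))
print(delta([.6181,.0089,.12]))
E
```

```text
tcp [ 0.4383 -0.2256  0.0279] xang 86.97 tilt 0.59
0.3349898300224394 [0.2826689  0.52192549 0.12503612]
scene 0.47 (array([ 0.43797063, -0.22734851]), np.float64(0.062017056020167396), 74)
side 0.65 (array([ 0.43735366, -0.22722714]), np.float64(0.07546334642241029), 293)
tcp [ 0.4383 -0.2255  0.0279] xang 86.97 tilt 0.59
[244.3 166.5 -91.2]
```

apply_moves(increments=[25,0,0,-15,0,25,0,0,-35,0,25,5,3,-30,0,25,20,14,-10,0,25,35,24,0,0,25,42,29,0,0,25,42,29,0,0,25,40,27,0,0,25,30,20,0,0,25,17,11,0,0,25,8,5,0,0,25,0,0,0,0])

```text
t: 24.58
eef_pos: [0.6175, 0.0193, 0.1214]
tool_rot: [-0.008, 0.725, 0.689, -0.0]
contact_force: [0.5, -0.8, -3.6]
gripper_width: 0.336
```

```bash
python3 - <<'E'
from h import *
print(delta([.6181,.0089,.0435]),tool_T()[:3,2].round(4),get_obs()["gripper_width"],get_obs()["contact_force"])
im,d,T,M=wrist();cv2.imwrite("pics/w11.png",im)
E
```

```text
tcp [0.6175 0.0193 0.1214] xang 87.06 tilt 0.92
[-11.2   2.   77.7] [-0.0112  0.0116 -0.9999] 0.335574668633574 [ 0.54501665 -0.84510963 -3.56133427]
```

View pics/w11.png

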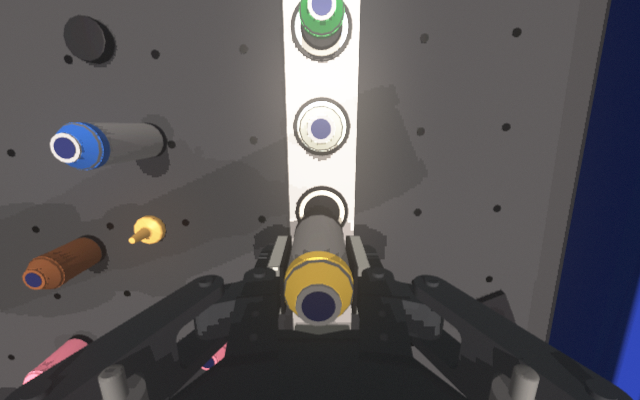

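Yellow is held over seat c (321,210), and green and white stand centred in their rings. I'll correct the small overshoot while lowering it.

apply_moves(increments=[25,-4,0.7,8,0,25,-4,0.7,15,0,25,-3,0.6,20,0,25,0,0,15,0,25,0,0,8,0,25,0,0,3,0,25,0,0,0,0])

```text
t: 25.5
eef_pos: [0.6155, 0.0023, 0.0456]
tool_rot: [-0.008, 0.727, 0.686, -0.003]
contact_force: [0.5, 0.5, -2.2]
gripper_width: 0.334
```

```bash
python3 - <<'E'
from h import *
print(delta([.6181,.0089,.0435]),tool_T()[:3,2].round(4),get_obs()["gripper_width"],get_obs()["contact_force"])
E
```

```text
tcp [0.6155 0.0023 0.0456] xang 86.68 tilt 1.01
[6.7 2.2 2.2] [-0.0153  0.0086 -0.9998] 0.334027101761104 [ 0.47984976  0.46337716 -2.23058479]
```

apply_moves(increments=[25,2.5,1,-2,-0.3,25,3,1,0,0,25,1,0,0,0,25,0,0,0,0])

```text
t: 26.0
eef_pos: [0.6194, 0.01, 0.0496]
tool_rot: [-0.007, 0.725, 0.689, -0.001]
contact_force: [0.0, -0.0, -2.9]
gripper_width: 0.34
```

```bash
python3 - <<'E'
from h import *
print(delta([.6181,.0089,.0432]),tool_T()[:3,2].round(4),get_obs()["gripper_width"],get_obs()["contact_force"])
E
```

```text
tcp [0.6194 0.01   0.0496] xang 87.05 tilt 0.86
[-1.2 -1.2  6.4] [-0.012   0.009  -0.9999] 0.33968407791431443 [ 0.00565498 -0.00717551 -2.85962012]
```

apply_moves(increments=[25,-1.2,-1.2,3,0,25,0,0,3,0,25,0,0,1.2,0,25,0,0,0,0])

```text
t: 26.5
eef_pos: [0.6181, 0.0087, 0.043]
tool_rot: [-0.007, 0.725, 0.688, -0.001]
contact_force: [-0.5, 0.1, -2.0]
gripper_width: 0.339
```

```bash
python3 - <<'E'
from h import *
print(delta([.6181,.0089,.0429]),tool_T()[:3,2].round(4),get_obs()["gripper_width"],get_obs()["contact_force"])
E
```

```text
tcp [0.6181 0.0087 0.043 ] xang 87.02 tilt 0.83
[ 0.2 -0.   0.1] [-0.0118  0.0085 -0.9999] 0.3393093525746996 [-0.50980438  0.09721609 -1.95423369]
```

apply_moves(increments=[25,0,0,0.8,0,25,0,0,0,0])

```text
t: 26.75
eef_pos: [0.6182, 0.0087, 0.0431]
tool_rot: [-0.007, 0.725, 0.688, -0.001]
contact_force: [0.3, 0.0, -0.9]
gripper_width: 0.33
```

apply_moves(increments=[40,0,0,0,0,60,0,0,0,0,60,0,0,0,0,60,0,0,0,0,60,0,0,-15,0,60,0,0,-30,0,60,0,0,-40,0,60,0,0,-30,0,60,0,0,-10,0,60,0,0,0,0])

```text
t: 28.0
eef_pos: [0.6206, 0.008, 0.1754]
tool_rot: [-0.006, 0.725, 0.689, 0.0]
contact_force: [-0.1, 0.3, -0.1]
gripper_width: 0.703
```

```bash
python3 - <<'E'
from h import *
print(delta([.466,.0805,.16]))
im,d,T,M=wrist();cv2.imwrite("pics/w12.png",im)
E
```

```text
tcp [0.6206 0.008  0.1754] xang 87.04 tilt 0.69
[  64.3 -158.    17.3]
```

View pics/w12.png

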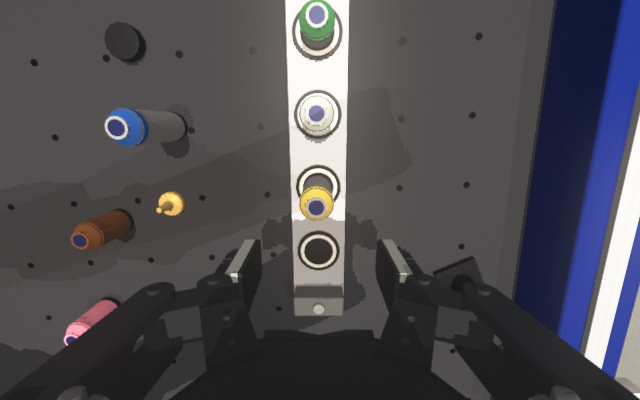

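Yellow stands on seat c (317,190). Only seat d (318,250), by the grey block, is free. Blue is the last one.

apply_moves(increments=[60,6,-14,0,0,60,12,-30,0,0,60,15,-37,0,0,60,13,-32,0,0,60,9,-20,0,0,60,4,-10,0,0,60,2,-5,0,0,60,0,0,0,0])

```text
t: 29.05
eef_pos: [0.4614, 0.0792, 0.1692]
tool_rot: [-0.011, 0.724, 0.689, -0.006]
contact_force: [-0.1, -0.1, 0.0]
gripper_width: 0.706
```

```bash
python3 - <<'E'
from h import *
print(delta([.466,.0805,.035]),tool_T()[:3,2].round(4))
im,d,T,M=wrist();cv2.imwrite("pics/w13.png",im)
for o in outline_of("wrist","obj_blue")[:2]:
        P,C=wcloud(o["pixels"],d,T,M);P=P[P[:,2]<.12];print(o["extent"],fit(P,C))
im,d=read_camera("side")
for o in outline_of("side","obj_blue")[:2]:
        P,C=cloud("side",o["pixels"],d);print(o["extent"],fit(P,C))
E
```

```text
tcp [0.4614 0.0792 0.1692] xang 87.16 tilt 1.49
[  0.7   7.9 134.1] [-0.0248  0.0075 -0.9997]
[328.7, 194.6, 38.4, 46.0] (array([0.46655707, 0.08139553]), np.float64(0.09114288879430456), 374)
[278.3, 191.2, 15.2, 41.3] (array([0.46565626, 0.07886173]), np.float64(0.0898560324753558), 392)
```

View pics/w13.png

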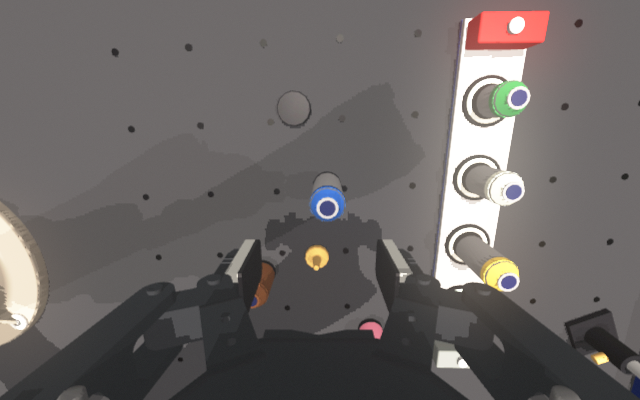

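apply_moves(increments=[60,0,3,10,0,60,0,3,20,0,60,0,0,25,0,60,0,0,20,0,60,0,0,12,0,60,0,0,6,0,60,0,0,0,0])

```text
t: 30.12
eef_pos: [0.4685, 0.0787, 0.0709]
tool_rot: [-0.011, 0.726, 0.688, -0.006]
contact_force: [0.2, 0.3, 0.8]
gripper_width: 0.698
```

```bash
python3 - <<'E'
from h import *
print(delta([.466,.0805,.035]),tool_T()[:3,2].round(4))
E
```

```text
tcp [0.4685 0.0787 0.0709] xang 86.94 tilt 1.46
[ 1.4 -1.7 36. ] [-0.0239  0.009  -0.9997]
```

apply_moves(increments=[60,0.7,-0.8,8,0,60,0.7,-0.8,12,0,60,0,0,10,0,60,0,0,5,0,60,0,0,0,0])

```text
t: 30.75
eef_pos: [0.4669, 0.0807, 0.0345]
tool_rot: [-0.011, 0.726, 0.688, -0.005]
contact_force: [0.3, -0.2, -0.2]
gripper_width: 0.701
```

```bash
python3 - <<'E'
from h import *
print(delta([.466,.0805,.035]),tool_T()[:3,2].round(4))
E
```

```text
tcp [0.4669 0.0807 0.0345] xang 86.93 tilt 1.35
[-0.3 -0.9 -0.5] [-0.0218  0.0092 -0.9997]
```

apply_moves(increments=[60,0,-0.8,0,0,45,0,0,0,0,25,0,0,0,0,25,0,0,0,0,25,0,0,0,0,25,0,0,0,0], squeeze=50)

```text
t: 31.5
eef_pos: [0.4668, 0.0809, 0.0352]
tool_rot: [-0.01, 0.726, 0.688, -0.004]
contact_force: [0.5, -0.6, -0.7]
gripper_width: 0.334
```

```bash
python3 - <<'E'
from h import *
print(get_obs()["gripper_width"],get_obs()["contact_force"])
im,d=read_camera("side")
for o in outline_of("side","obj_blue")[:2]:
        P,C=cloud("side",o["pixels"],d);print(o["extent"],fit(P,C))
print(delta([.6143,-.0660,.155]))
E
```

```text
0.3341795066457693 [ 0.45363849 -0.62785564 -0.68225534]
[279.9, 192.6, 17.0, 44.1] (array([0.46594928, 0.07889813]), np.float64(0.08994229882380225), 363)
tcp [0.4669 0.0809 0.0352] xang 86.92 tilt 1.26
[-137.8  152.6 -124.1]
```

apply_moves(increments=[25,0,0,-15,0,25,0,0,-35,0,25,0,0,-42,0,25,0,0,-25,0,25,-12,13,-6,0,25,-25,28,0,0,25,-32,35,0,0,25,-28,32,0,0,25,-18,20,0,0,25,-9,10,0,0,25,-4,5,0,0,25,0,0,0,0])

```text
t: 33.1
eef_pos: [0.607, -0.0665, 0.1551]
tool_rot: [-0.013, 0.726, 0.688, -0.009]
contact_force: [0.8, -0.4, -2.1]
gripper_width: 0.333
```

```bash
python3 - <<'E'
from h import *
print(delta([.6143,-.0660,.051]),tool_T()[:3,2].round(4),get_obs()["gripper_width"],get_obs()["contact_force"])
im,d,T,M=wrist();cv2.imwrite("pics/w14.png",im)
E
```

```text
tcp [ 0.607  -0.0665  0.1551] xang 86.92 tilt 1.74
[  0.3  10.4 103.8] [-0.0296  0.0064 -0.9995] 0.33260077690071854 [ 0.76836097 -0.38930161 -2.06381544]
```

View pics/w14.png

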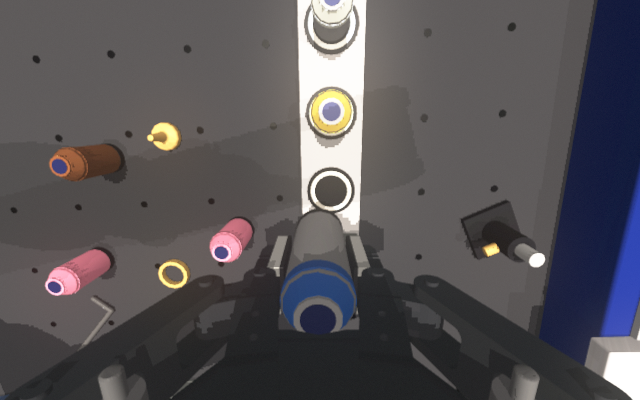

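Blue is held above seat d (332,190), about 10 mm short across the rail. I'll correct that on the way down.

apply_moves(increments=[25,0,4,10,0,25,0,4,20,0,25,0,1,25,0,25,0,0,20,0,25,0,0,10,0,25,0,0,4,0,25,0,0,0,0])

```text
t: 34.02
eef_pos: [0.612, -0.0626, 0.0595]
tool_rot: [-0.013, 0.724, 0.69, -0.009]
contact_force: [0.6, -0.5, -2.8]
gripper_width: 0.333
```

```bash
python3 - <<'E'
from h import *
print(delta([.6143,-.0660,.051]),tool_T()[:3,2].round(4),get_obs()["gripper_width"],get_obs()["contact_force"])
E
```

```text
tcp [ 0.612  -0.0626  0.0595] xang 87.23 tilt 1.85
[-3.3  2.8  8.4] [-0.0315  0.0072 -0.9995] 0.3330261923987973 [ 0.61725752 -0.50011241 -2.81672334]
```

apply_moves(increments=[25,-1.6,1.4,0,0.2,25,-1.6,1.2,0,0,25,0,0,2,0,25,0,0,0,0])

```text
t: 34.52
eef_pos: [0.6161, -0.0666, 0.0594]
tool_rot: [-0.012, 0.725, 0.688, -0.008]
contact_force: [0.1, 0.1, -2.6]
gripper_width: 0.334
```

```bash
python3 - <<'E'
from h import *
print(delta([.6143,-.0660,.0505]),tool_T()[:3,2].round(4),get_obs()["gripper_width"],get_obs()["contact_force"])
E
```

```text
tcp [ 0.6161 -0.0666  0.0594] xang 86.98 tilt 1.64
[ 0.4 -1.5  8.9] [-0.0278  0.0066 -0.9996] 0.3343469138787775 [ 0.05877469  0.07463259 -2.56538172]
```

apply_moves(increments=[25,0.4,-1.4,3,0,25,0,0,3,0,25,0,0,2,0,25,0,0,0,0])

```text
t: 35.02
eef_pos: [0.6141, -0.0659, 0.0507]
tool_rot: [-0.012, 0.725, 0.688, -0.008]
contact_force: [-0.5, 0.8, -1.2]
gripper_width: 0.337
```

```bash
python3 - <<'E'
from h import *
print(delta([.6143,-.0660,.0502]),tool_T()[:3,2].round(4),get_obs()["gripper_width"],get_obs()["contact_force"])
E
```

```text
tcp [ 0.6141 -0.0659  0.0507] xang 86.99 tilt 1.66
[-0.1  0.2  0.5] [-0.0282  0.0067 -0.9996] 0.3370025334707915 [-0.50694708  0.82418639 -1.22401975]
```

apply_moves(increments=[25,0,0,0.7,0,25,0,0,0,0])

```text
t: 35.28
eef_pos: [0.6144, -0.0657, 0.0504]
tool_rot: [-0.012, 0.725, 0.688, -0.008]
contact_force: [-0.7, -0.2, -1.0]
gripper_width: 0.339
```

apply_moves(increments=[36,0,0,0,0,50,0,0,0,0,65,0,0,0,0,65,0,0,0,0,65,0,0,-15,0,65,0,0,-30,0,65,0,0,-40,0,65,0,0,-30,0,65,0,0,-10,0,65,0,0,0,0])

```text
t: 36.52
eef_pos: [0.619, -0.0662, 0.1837]
tool_rot: [-0.011, 0.725, 0.689, -0.006]
contact_force: [0.8, 0.6, -0.3]
gripper_width: 0.76
```

```bash
python3 - <<'E'
from h import *
where()
for cam in ("scene","side"):
    im,d=read_camera(cam);cv2.imwrite(f"pics/{cam}5.png",im)
    for n in ("green","white","yellow","blue"):
      for o in outline_of(cam,"obj_"+n)[:4]:
        P,C=cloud(cam,o["pixels"],d);P=P[P[:,2]>.02]
        try:
            c,t,k=fit(P,C)
            if c[0]>.58: print(cam,n,round(o["p"],2),c.round(4),t.round(3),k)
        except Exception: pass
im,d,T,M=wrist();cv2.imwrite("pics/w15.png",im)
E
```

```text
tcp [ 0.619  -0.0662  0.1837] xang 87.03 tilt 1.41
scene green 0.58 [0.6253 0.1576] 0.062 164
scene white 0.65 [0.6212 0.0824] 0.076 229
scene blue 0.79 [ 0.6133 -0.0675] 0.106 362
side green 0.58 [0.625  0.1568] 0.06 138
side white 0.87 [0.621  0.0818] 0.075 212
side yellow 0.78 [0.617  0.0068] 0.09 336
side blue 0.79 [ 0.613  -0.0678] 0.105 479
```

View pics/w15.png

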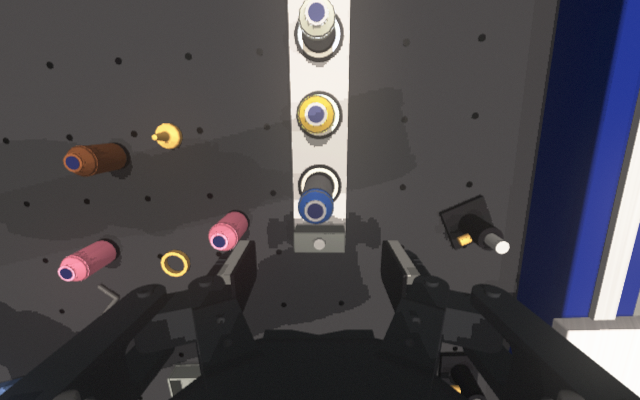

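View pics/side5.png

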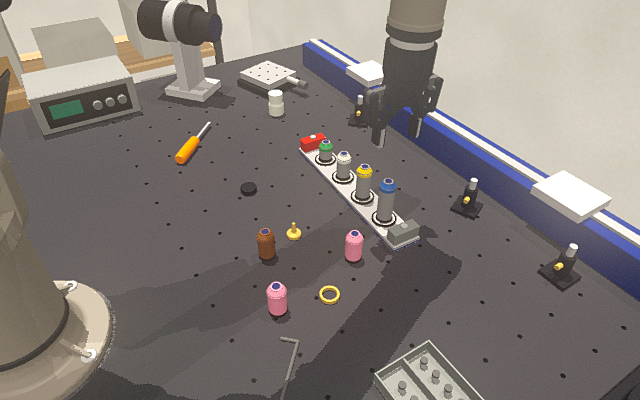

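View pics/scene5.png

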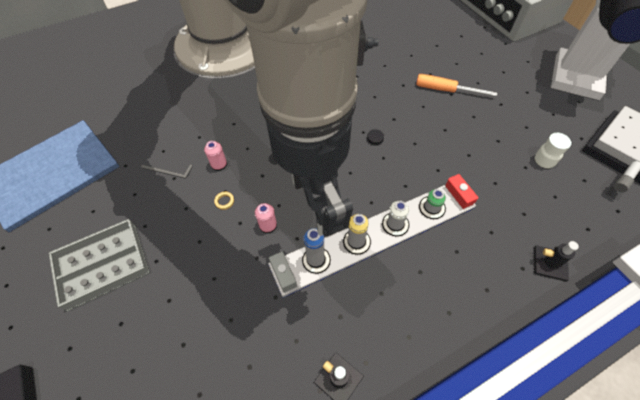

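All four stand upright on their seats in the order green, white, yellow, blue from the red block. The tops are at about 60, 75, 90 and 105 mm as expected, and the gripper is open and clear of them. I'm handing in.

```bash
python3 - <<'E'
from station import *
print(hand_in())
E
```

```text
the job is handed in; nothing more can be done
None
```

All four objectives are on the rail in order of height and the job is handed in. From the red block they run green, white, yellow, blue, one per seat. It took about 37 s of the 115 s allowed.

- **Position:** each one measured within about 2 mm of its seat centre. The scene and side cameras disagreed by up to about 3 mm on the seat positions, so I averaged them with the wrist camera. In the last check, yellow's position came only from the side camera, because the network missed it in the scene view, though it is visible there.
- **Upright:** the tops measured about 60, 75, 90 and 105 mm above the bench, as expected on 15 mm seats. The last pictures show all four standing straight.
- **Released:** the gripper was open and well above them when I handed in, with no real contact force. I left the brown and pink look-alikes alone.
- **Arm drift:** the arm drifted or overshot after fast moves (up to 24 mm) and its tool tilted by up to about 1.9°. I corrected the position before each grasp and placing. The tilt could not be corrected, but it showed no effect on how the objectives stand.

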